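# Lock the cover of the parts case with its quarter-turn cam

### The arm

A 6-joint arm with a two-finger parallel gripper is mounted at the origin on a cart in front of the work surface, level with it; the furniture and walls round the work are solid. World frame = base frame: x ahead of the robot, y to its left, z up, the work surface at z = 0. Lengths are in m, angles in rad, forces in N, time in s.
With the tool pointing down it reaches from about 0.35 to 0.775 m from the base axis. Payload 7.3 kg.
Tool frame: the origin (TCP) lies at the very end of the fingers, on their centre line; the grasp point (between the pads) lies 19 mm behind it; z points along the fingers, y is the line along which they close (so a half turn about z gives the same grasp; the last joint's range is limited). The gripper opens to 92 mm and grips with 3 to 60 N. Pads are 19 mm wide; open, the fingers measure 130 mm over their backs; the gripper's body (75 mm by 190 mm) begins 47 mm behind the grasp point.
Start: joints at [-0.146, 0.342, 1.524, -0, 1.275, -0.146], TCP at [0.525, 0, 0.227] pointing down, gripper open.
Joint ranges: [-2.53, 2.53], [-0.77, 2.02], [0.04, 2.7], [-1, 4.14], [0.28, 2.66], [-3.11, 3.11]. Speed limits (rad/s): [2.57, 2.57, 3.14, 3.14, 3.14, 3.14].

### API

Orientations are given as [roll, pitch, yaw] about the fixed x, y, z axes, in that order (R = Rz(yaw) Ry(pitch) Rx(roll)).
In Python, from cell import * gives the robot as it stands.
- The arm moves only by the tool step_arm, never from a script. Its argument "commands" is a list of rows, each a list of 7 numbers: the opening, from 0 (shut) to 1 (fully open), then the shift along the world's x, y, z in cm, then the turn, a rotation vector about the world's x, y, z in rad. A call has 1 to 5 rows; each row is the pose to reach, as a shift and turn from the pose commanded when the call began; what a row does not reach only later rows make up. A row lasts 1/12 s, in which the tool goes at most 41.7 mm and 7.16 degrees, less where a joint would pass 70% of its speed; a pose out of reach is approached as far as the arm can. A call with a gripper value outside its range is refused whole. The fingers move at their own pace and stop on an object; "grip_force" is the grip in N (left out, the last holds). Time passes only in rows, so rows that repeat a pose let the fingers close. It gives the time, the measured TCP pose, the force, the opening and the grip force at its end, in the units of the state.
- observe(): the state, without advancing time (a new reading comes with each control period).
- read_camera(name): name is "scene" or "side" or "wrist"; returns the picture (420x560x3 uint8, red, green, blue); there is no depth.
- camera_model(name): a dict with "vfov" (degrees; the focal length in pixels is half the picture's height over the tangent of half this angle, whatever the lens; pixels are square), "cx", "cy" (the principal point, pixels), "k1" (the pictures are not rectified: a ray, as slopes to the right and down, at radius r is drawn at 1 + k1 r^2 times it, then the intrinsics apply), "world_to_cam" (4x4, takes a point from world to camera coordinates). Camera axes: x right, y up, looking along -z (the intrinsics and any distortion apply to the point x, -y, -z); pixel columns grow to the right and rows downward; lengths in m; the calibration is good to about 2 mm. A picture is of the moment at which its call begins: read the wrist's pose just before it. camera_model takes no time and is no camera call; for the wrist camera it gives the pose at the moment of the call.
- hand_in(): hands the job in; it is judged then, once.
The state is a dict: "time": time; "qpos": joint angles; "qvel": joint speeds; "joint_efforts": joint torques, N m; "tool_pos": TCP position; "tool_rot": TCP orientation; "contact_force": force on the tool from outside, world axes, zero at the start; "torque": the same for the moment, N m; "opening": finger opening in m; "grip_force": force on a finger pad.
Only numpy, scipy, OpenCV 4.12 (cv2) and the standard library are available. Lean on these libraries where they do the work, as an engineer would, in place of code of your own. Each camera call takes 0.05 s, during which the arm holds its last target. There are 200 camera calls.

### The job

The cover of the flat parts case stands proud on its springs. Lock it with the wing knob in the middle: press the knob down and turn it clockwise until the hidden cross bar finds its slot and drops through, then go on a quarter turn to the firm stop, so that the cam draws the cover fully down and it stays down when you let go. Leave the stapler, the phone and the marker beside the case where they are.

Things in the scene. Friction and masses are not known exactly. Their poses are not given: they have to be found in the camera images.
- case: grey open tray, 150 (its x) x 200 (its y) x 45 mm high, fixed to the table, placed and turned differently each time; four steel guide posts with round heads near its corners, 58 mm in x and 83 mm in y from the centre, tops 73 mm above the table. Origin: centre of its underside, on the table; z up
- cover (a joint): aluminium cover plate, 154 x 204 x 8 mm, sliding straight down on the posts. Metres: 0 = proud on its springs (underside 60 mm above the table, 15 mm above the rim), 0.015 = on the rim. Springs push it up with 2 N at the top, about 11 N at the bottom; unlocked it springs back. Fully locked it stays at about 0.0145
- cover_top (a point): middle of the cover's top face, under the knob. The cam draws the cover down between about 0.5 and 1.45 rad past the slot; the firm stop comes at about 1.57 rad past the slot. A cover pressed 11 to 15 mm down by hand, but not turned to the stop, is not locked
- knob (a joint): turn of the knob in rad, growing clockwise seen from above; at 0 the wing lies along the case's x. Starts between 0 and 0.3; range 0 to 3.1; stays where it is left; turning takes under 0.5 N m until the stop. The whole turn is more than most wrists make in one grasp: once the bar is caught under the cam plate the knob may be let go and grasped afresh
- knob_grip (a point): middle of the knob's black upright wing, 41 mm above the cover's underside (33 mm above its top face); x along the wing, z up. The wing is 70 mm long, 14 mm thick and 32 mm high, from 22 mm below to 10 mm above this point; a steel collar, 32 mm across, up to 21 mm below this point, carries it. Grip the wing across its thickness
- cross_bar (a point): hidden: middle of the knob's steel cross bar, 46 mm long, 6 mm thick, parallel to the wing, 16 mm under the cover's underside. It meets the sprung cam plate when the cover is 1 mm down. Lying across the slot it pushes the plate down (5 N plus 0.5 N per mm, added to the cover's springs; about 14 N at 7 mm). In line with the slot, the plate jumps up round it and this force vanishes
- cam_seat (a point): hidden: centre of the cam plate's top, on the knob's axis; this point's axes are the case's and do not show the slot. The straight slot, alike after a half turn, lies somewhere between knob values 0.6 and 1.1, always clockwise of the start. In the slot the bar turns on only with the cover pressed 11 mm or more down, and only clockwise. From 0.4 rad past the slot the plate holds it
- stapler: stapler, 34 x 136 x 50 mm, lying beside the case on its +y side; origin at the centre of its underside; leave it alone
- phone: phone, 138 x 69 x 8 mm, lying beside the case on its -y side; origin at the centre of its underside; leave it alone
- marker: black-capped white marker pen, 16 x 123 x 17 mm, lying behind the case on its +x side; origin at the centre of its underside; leave it alone

How it is judged:
By the outcome, as a careful person would: the job done as asked, in the order asked, and still so for the second after the job is handed in, with the robot touching nothing.
It also fails if it takes over 56 s, if anything falls off the work surface, if the arm or the gripper's body presses on something with over 40 N, if the wrist force passes 120 N, or if a joint passes its speed limit or range.

## Working session

There is one attempt and no reset: what is moved stays moved. The work goes in short steps, Python scripts to look and compute and a tool call to move; the robot and the scene stay as the last step left them, time stands still between calls to the robot, and variables do not carry over. Pictures are saved under pics/ and viewed, at most 10 in all, crops included, and the job is handed in when it is done.

Besides the shell and the picture viewer there is one more tool, called after ">>>" as name([rows], argument=value, ...), one row to a line, values as JSON. step_arm: Moves the arm, as the interface text tells. Its arguments: {"type":"object","properties":{"commands":{"type":"array"},"grip_force":{"type":"number"}},"required":["commands"]}

```bash
mkdir -p pics
cat > h.py <<'E'
from cell import *
import numpy as np, cv2
def ray(m,u,v,H=420):
    f=H/2/np.tan(np.radians(m["vfov"])/2)
    x,y=(u-m["cx"])/f,(v-m["cy"])/f
    r=np.hypot(x,y); s=r
    for _ in range(20): s=r/(1+m["k1"]*s*s)
    k=s/r if r>0 else 1
    T=np.linalg.inv(np.array(m["world_to_cam"]))
    return T[:3,3],T[:3,:3]@np.array([x*k,-y*k,-1])
def onz(m,u,v,z):
    o,d=ray(m,u,v); return o+d*(z-o[2])/d[2]
def grab(n,f):
    m=camera_model(n); im=read_camera(n); cv2.imwrite(f"pics/{f}.png",np.array(im)[:,:,::-1]); np.save(f"pics/{f}.npy",m,allow_pickle=True); return im,m
E
python3 - <<'E'
from h import *
a,_=grab("scene","s0");b,_=grab("wrist","w0")
print(observe())
E
```

```text
{'time': 0.1, 'qpos': array([-1.46022211e-01,  3.42637805e-01,  1.52489372e+00,  1.27219849e-05,
        1.27541323e+00, -1.45999852e-01]), 'qvel': array([-7.96936107e-04, -2.04347374e-03, -2.92000274e-03, -7.72427073e-04,
        2.52307647e-05,  7.26191969e-04]), 'joint_efforts': array([ 1.49919495e-03, -4.32001984e+01, -2.44694173e+01,  7.19219679e-02,
        5.25739230e-02, -9.79429342e-05]), 'tool_pos': array([5.24645913e-01, 6.65859648e-05, 2.26132071e-01]), 'tool_rot': array([-3.14025671e+00, -2.08741955e-04,  1.57077012e+00]), 'contact_force': array([0.07161107, 0.20833386, 0.47389261]), 'torque': array([ 0.04382748, -0.01280897, -0.01556139]), 'grip_force': 0.0, 'opening': 0.09188419032934825}
```

View pics/s0.png

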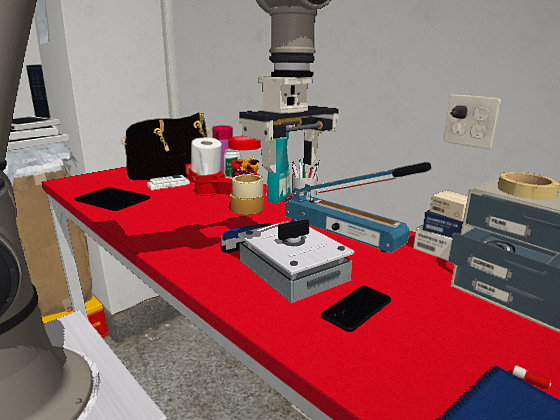

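View pics/w0.png

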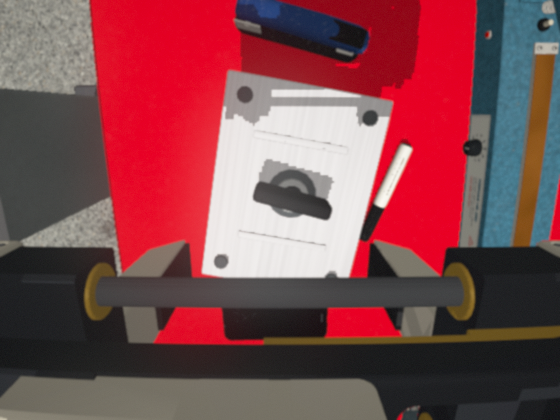

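The wrist view shows the cover with post heads at about (245,94), (370,117) and (222,261). The black wing runs from (255,190) to (330,210), the marker lies to the right (+x) and the stapler is at the top (+y).

Run:
```python
from h import *
m=np.load("pics/w0.npy",allow_pickle=True).item(); im=cv2.imread("pics/w0.png"); g=im.max(2)
def blob(u,v,r,th=70):
    w=(g[v-r:v+r,u-r:u+r]<th).astype(np.uint8)
    n,l,s,c=cv2.connectedComponentsWithStats(w); k=1+np.argmax(s[1:,4]); return c[k]+[u-r,v-r],s[k,4]
P=[]
for u,v in [(245,94),(370,117),(222,261)]:
    c,a=blob(u,v,13,90); p=onz(m,*c,.073); P.append(p); print(c,a,p.round(4))
print("centre",(P[1]+P[2])/2,"d",np.linalg.norm(P[0]-P[1]),np.linalg.norm(P[0]-P[2]))
ex=P[1]-P[0];ey=P[0]-P[2];print("yaw",np.arctan2(ex[1],ex[0]),np.arctan2(-ey[0],ey[1]))
w=np.zeros_like(g);w[165:235,240:345]=g[165:235,240:345]<45
n,l,s,c=cv2.connectedComponentsWithStats(w);k=1+np.argmax(s[1:,4]);pts=np.argwhere(l==k)[:,::-1].astype(np.float32)
print(s[k],cv2.minAreaRect(pts))
b=cv2.boxPoints(cv2.minAreaRect(pts))
for q in b: print(q,onz(m,*q,.111).round(4),onz(m,*q,.101).round(4))
# marker
print("cam",np.linalg.inv(np.array(m["world_to_cam"]))[:3,3])
for q in [(405,147),(366,236)]: print("marker",onz(m,*q,.009).round(3))
for q in [(240,20),(365,55)]: print("stapler",onz(m,*q,.05).round(3))
```

```text
[244.44230769  93.86538462] 156 [0.4933 0.0911 0.073 ]
[369.60869565 117.36645963] 161 [0.606 0.071 0.073]Traceback (most recent call last):
  File "<stdin>", line 8, in <module>
  File "<stdin>", line 5, in blob
    return _wrapfunc(a, 'argmax', axis=axis, out=out, **kwds)
    return bound(*args, **kwds)
ValueError: attempt to get argmax of an empty sequence
```

Run:
```python
from h import *
m=np.load("pics/w0.npy",allow_pickle=True).item(); im=cv2.imread("pics/w0.png"); g=im.max(2)
def blob(u,v,r,th):
    w=(g[v-r:v+r,u-r:u+r]<th).astype(np.uint8)
    n,l,s,c=cv2.connectedComponentsWithStats(w); k=1+np.argmax(s[1:,4]); return c[k]+[u-r,v-r],s[k,4]
P=[]
for u,v,t in [(245,94,90),(370,117,90),(222,261,130)]:
    c,a=blob(u,v,13,t); p=onz(m,*c,.073); P.append(p); print(c,a,p.round(4))
print("centre",(P[1]+P[2])/2,"d",np.linalg.norm(P[0]-P[1]),np.linalg.norm(P[0]-P[2]))
ex=P[1]-P[0];ey=P[0]-P[2];print("yaw",np.arctan2(ex[1],ex[0]),np.arctan2(-ey[0],ey[1]))
w=np.zeros_like(g);w[165:235,240:345]=g[165:235,240:345]<45
n,l,s,c=cv2.connectedComponentsWithStats(w);k=1+np.argmax(s[1:,4]);pts=np.argwhere(l==k)[:,::-1].astype(np.float32)
print(s[k],cv2.minAreaRect(pts))
b=cv2.boxPoints(cv2.minAreaRect(pts))
for q in b: print(q,onz(m,*q,.111).round(4),onz(m,*q,.101).round(4))
print("cam",np.linalg.inv(np.array(m["world_to_cam"]))[:3,3])
for q in [(405,147),(366,236)]: print("marker",onz(m,*q,.009).round(3))
for q in [(240,20),(365,55)]: print("stapler",onz(m,*q,.05).round(3))
```

```text
[244.44230769  93.86538462] 156 [0.4933 0.0911 0.073 ]
[369.60869565 117.36645963] 161 [0.606 0.071 0.073]
[220.46666667 260.85      ] 120 [ 0.4645 -0.0699  0.073 ]
centre [0.53522158 0.00058724 0.073     ] d 0.11446428318532628 0.16354127403170313
yaw -0.17653313949155877 -0.17703420933050548
[324 201   1   1   1] ((324.0, 201.0), (0.0, 0.0), 0.0)
[324. 201.] [0.5619 0.0026 0.111 ] [0.5633 0.     0.101 ]
[324. 201.] [0.5619 0.0026 0.111 ] [0.5633 0.     0.101 ]
[324. 201.] [0.5619 0.0026 0.111 ] [0.5633 0.     0.101 ]
[324. 201.] [0.5619 0.0026 0.111 ] [0.5633 0.     0.101 ]
cam [0.52478425 0.07270977 0.38264553]
marker [0.665 0.039 0.009]
marker [ 0.628 -0.067  0.009]
stapler [0.488 0.158 0.05 ]
stapler [0.604 0.128 0.05 ]
```

>>> step_arm([
  [1,0.5,0,0,0,0,0.12],
  [1,1,0,0,0,0,0.24],
  [1,1,0,0,0,0,0.36],
  [1,1,0,0,0,0,0.48],
  [1,1,0,0,0,0,0.6],
])

```text
time: 0.52
tool_pos: [0.5348, 0.0001, 0.2262]
tool_rot: [-3.141, -0.001, 2.177]
contact_force: [0.3, 0.6, -0.4]
opening: 0.0917
grip_force: 0.0
```

>>> step_arm([
  [1,0,0,-0.5,0,0,0.12],
  [1,0,0,-1,0,0,0.24],
  [1,0,0,-2,0,0,0.36],
  [1,0,0,-3,0,0,0.48],
  [1,0,0,-3,0,0,0.6],
])

```text
time: 0.93
tool_pos: [0.5337, 0.0002, 0.1944]
tool_rot: [-3.141, -0.004, 2.777]
contact_force: [-0.6, -0.5, 0.2]
opening: 0.092
grip_force: 0.0
```

>>> step_arm([
  [1,0,0,0,0,0,0.11],
  [1,0,0,0,0,0,0.11],
  [1,0,0,0,0,0,0.11],
])

```text
time: 1.18
tool_pos: [0.5349, 0.0, 0.1965]
tool_rot: [3.142, -0.001, 2.877]
contact_force: [0.7, 0.1, -0.5]
opening: 0.0916
grip_force: 0.0
```

Run:
```python
from h import *
o=observe();print({k:np.round(o[k],4) for k in("time","qpos","tool_pos","tool_rot","contact_force")})
grab("wrist","w1")
```

```text
{'time': np.float64(1.1833), 'qpos': array([-1.4330e-01,  3.8630e-01,  1.5446e+00,  1.0000e-04,  1.2114e+00,
       -1.4500e+00]), 'tool_pos': array([0.5349, 0.    , 0.1965]), 'tool_rot': array([ 3.1416e+00, -6.0000e-04,  2.8775e+00]), 'contact_force': array([ 0.681 ,  0.0546, -0.5074])}
```

View pics/w1.png

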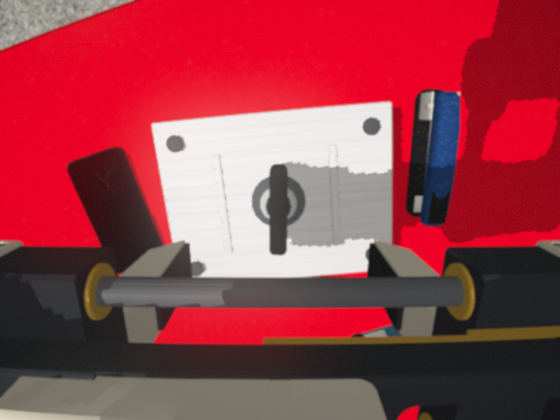

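The wing now stands upright in the picture, from (278,165) to (278,254). It is nearly centred between the fingers.

Run:
```python
from h import *
m=np.load("pics/w1.npy",allow_pickle=True).item(); g=cv2.imread("pics/w1.png").max(2)
def edges(v):
    r=np.where(g[v,262:296]<60)[0]+262; return r.min(),r.max()
A=[];
for v in (168,172,246,250):
    a,b=edges(v); p=onz(m,(a+b)/2,v,.111); print(v,a,b,p.round(4)); A.append(p)
d=(A[0]+A[1]-A[2]-A[3]); print("dir",np.arctan2(d[1],d[0]),np.arctan2(-d[1],-d[0]))
for v in (164,254): print("end",onz(m,278.5,v,.111).round(4))
# knob angle measured from collar axis heads
P=[]
for u,v in [(175,144),(372,126)]:
    w=(g[v-12:v+12,u-12:u+12]<110).astype(np.uint8);n,l,s,c=cv2.connectedComponentsWithStats(w);k=1+np.argmax(s[1:,4]);q=c[k]+[u-12,v-12];P.append(onz(m,*q,.073));print(q,P[-1].round(4))
e=P[1]-P[0];yaw=np.arctan2(-e[0],e[1]);mid=(P[0]+P[1])/2
print("yaw",yaw,"centre",mid+.058*np.array([np.cos(yaw),np.sin(yaw),0]),np.linalg.norm(e))
```

```text
Traceback (most recent call last):
ValueError: zero-size array to reduction operation minimum which has no identity
```

Run:
```python
from h import *
m=np.load("pics/w1.npy",allow_pickle=True).item(); g=cv2.imread("pics/w1.png").max(2)
print(g[172,262:296],g[250,262:296])
def edges(v):
    r=np.where(g[v,262:296]<g[v,262:296].min()+35)[0]+262; return r.min(),r.max()
A=[];
for v in (168,172,246,250):
    a,b=edges(v); p=onz(m,(a+b)/2,v,.111); print(v,a,b,p.round(4)); A.append(p)
d=(A[0]+A[1]-A[2]-A[3]); print("dir",np.arctan2(d[1],d[0]),np.arctan2(-d[1],-d[0]))
for v in (164,254): print("end",onz(m,278.5,v,.111).round(4))
P=[]
for u,v in [(175,144),(372,126)]:
    w=(g[v-12:v+12,u-12:u+12]<130).astype(np.uint8);n,l,s,c=cv2.connectedComponentsWithStats(w);k=1+np.argmax(s[1:,4]);q=c[k]+[u-12,v-12];P.append(onz(m,*q,.073));print(q,P[-1].round(4))
e=P[1]-P[0];yaw=np.arctan2(-e[0],e[1]);mid=(P[0]+P[1])/2
print("yaw",yaw,"centre",mid+.058*np.array([np.cos(yaw),np.sin(yaw),0]),np.linalg.norm(e))
```

```text
[240 241 241 241 241 239 231 189 122  80  74  77  78  78  79  79  76  73
  74  72  72  72  71  72  86 120 152 162 164 165 163 164 163 163] [237 237 237 237 237 235 226 186 120  75  70  68  68  69  68  68  67  68
  67  66  64  64  69 104 165 219 233 236 235 235 235 235 236 236]
168 272 286 [0.5011 0.0094 0.111 ]
172 271 286 [0.5039 0.0083 0.111 ]
246 271 285 [ 0.5599 -0.0073  0.111 ]
250 271 284 [ 0.563  -0.0086  0.111 ]
dir 2.8637998076444844 -0.27779284594530873
end [0.4982 0.0098 0.111 ]
end [ 0.5665 -0.0087  0.111 ]
[174.95294118 143.41764706] [ 0.4638 -0.0706  0.073 ]
[371.23671498 125.92270531] [0.4927 0.0904 0.073 ]
yaw -0.17775488810091997 centre [ 5.35375616e-01 -3.65318559e-04  7.30000000e-02] 0.16355936586827483
```

>>> step_arm([
  [1,-0.1,0,-3,0,0,-0.014],
  [1,-0.1,0,-6,0,0,-0.014],
  [1,-0.1,0,-9,0,0,-0.014],
  [1,-0.1,0,-11.2,0,0,-0.014],
  [1,-0.1,0,-11.2,0,0,-0.014],
])

```text
time: 1.65
tool_pos: [0.531, 0.0004, 0.0806]
tool_rot: [-3.141, -0.008, 2.864]
contact_force: [-0.6, 0.0, -0.8]
opening: 0.0918
grip_force: 0.0
```

>>> step_arm([
  [0.1,0,0,0,0,0,0],
  [0.1,0,0,0,0,0,0],
  [0,0,0,0,0,0,0],
  [0,0,0,0,0,0,0],
  [0,0,0,0,0,0,0],
], grip_force=50)

```text
time: 2.07
tool_pos: [0.5347, -0.0001, 0.086]
tool_rot: [3.141, 0.002, 2.867]
contact_force: [0.5, -0.2, -0.3]
opening: 0.0625
grip_force: 0.0
```

>>> step_arm([
  [0,0,0,0,0,0,0],
  [0,0,0,0,0,0,0],
  [0,0,0,0,0,0,0],
], grip_force=50)

```text
time: 2.32
tool_pos: [0.5341, 0.0, 0.085]
tool_rot: [3.141, 0.0, 2.867]
contact_force: [0.3, 0.3, 0.2]
opening: 0.0431
grip_force: 0.0
```

>>> step_arm([
  [0,0,0,0,0,0,0],
  [0,0,0,0,0,0,0],
  [0,0,0,0,0,0,0],
  [0,0,0,0,0,0,0],
  [0,0,0,0,0,0,0],
], grip_force=55)

```text
time: 2.73
tool_pos: [0.5338, -0.0006, 0.0847]
tool_rot: [-3.141, -0.0, 2.867]
contact_force: [-1.3, -3.5, 0.9]
opening: 0.0188
grip_force: 55.0
```

>>> step_arm([
  [0,0,0,0,0,0,0],
  [0,0,0,0,0,0,0],
  [0,0,0,0,0,0,0],
])

```text
time: 2.98
tool_pos: [0.5339, -0.0005, 0.0847]
tool_rot: [-3.141, -0.0, 2.867]
contact_force: [-2.5, -5.8, 0.4]
opening: 0.0185
grip_force: 55.0
```

Run:
```python
from h import *
grab("wrist","w2"); grab("side","d2")
```

```text
(no output)
```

View pics/w2.png

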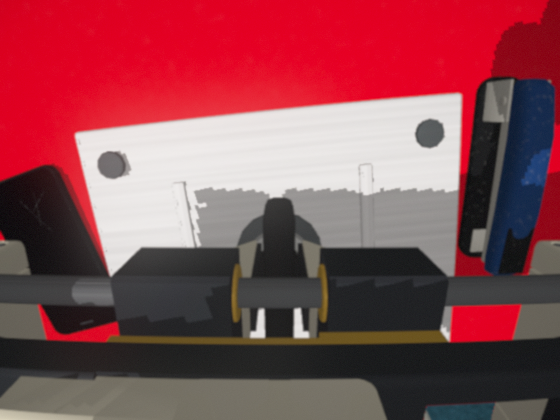

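View pics/d2.png

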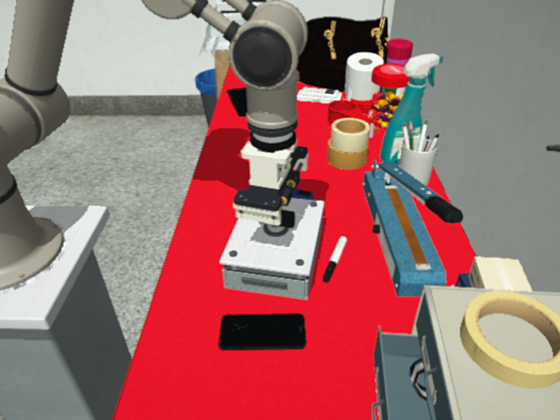

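Grip is good: the wing is straight between the pads. Next I press down 7 mm.

>>> step_arm([
  [0,0,-0.05,-0.2,0,0,0],
  [0,0,-0.05,-0.4,0,0,0],
  [0,0,-0.05,-0.7,0,0,0],
  [0,0,-0.05,-0.7,0,0,0],
  [0,0,-0.05,-0.7,0,0,0],
])

```text
time: 3.5
tool_pos: [0.534, -0.0006, 0.0788]
tool_rot: [-3.142, 0.0, 2.867]
contact_force: [-4.8, -2.0, 11.1]
opening: 0.0181
grip_force: 55.0
```

>>> step_arm([
  [0,0,0,0,0,0,-0.06],
  [0,0,0,0,0,0,-0.12],
  [0,0,0,0,0,0,-0.18],
  [0,0,0,0,0,0,-0.24],
  [0,0,0,0,0,0,-0.3],
])

```text
time: 3.92
tool_pos: [0.5342, -0.0001, 0.0789]
tool_rot: [3.141, 0.001, 2.564]
contact_force: [-3.8, -0.4, 11.9]
opening: 0.0187
grip_force: 55.0
```

>>> step_arm([
  [0,0,0,0,0,0,-0.05],
  [0,0,0,0,0,0,-0.1],
  [0,0,0,0,0,0,-0.1],
  [0,0,0,0,0,0,-0.1],
])

```text
time: 4.25
tool_pos: [0.5343, 0.0, 0.079]
tool_rot: [3.14, 0.001, 2.466]
contact_force: [-3.8, 1.0, 11.1]
opening: 0.0187
grip_force: 55.0
```

```bash
python3 -c "
from h import *
o=observe();print(o['contact_force'],o['torque'],o['tool_pos'],o['qpos'])"
```

```text
[-3.7752395   1.04981682 11.08150968] [-0.03270966  0.64221781 -0.12022601] [5.34302326e-01 3.26279455e-05 7.89602938e-02] [-1.43988378e-01  5.21839285e-01  1.69146436e+00  1.17937544e-03
  9.27041232e-01 -1.04018113e+00]
```

>>> step_arm([
  [0,0,0,0,0,0,-0.04],
  [0,0,0,0,0,0,-0.08],
  [0,0,0,0,0,0,-0.12],
  [0,0,0,0,0,0,-0.12],
])

```text
time: 4.58
tool_pos: [0.5344, 0.0002, 0.0785]
tool_rot: [3.14, 0.0, 2.345]
contact_force: [-0.4, 1.0, 6.1]
opening: 0.0184
grip_force: 55.0
```

>>> step_arm([
  [0,0,0,0,0,0,-0.04],
  [0,0,0,0,0,0,-0.08],
  [0,0,0,0,0,0,-0.08],
])

```text
time: 4.83
tool_pos: [0.5345, 0.0003, 0.0785]
tool_rot: [3.14, 0.0, 2.265]
contact_force: [-1.6, 1.9, 5.0]
opening: 0.0184
grip_force: 55.0
```

>>> step_arm([
  [0,0,0,0,0,0,-0.04],
  [0,0,0,0,0,0,-0.08],
  [0,0,0,0,0,0,-0.08],
])

```text
time: 5.08
tool_pos: [0.5346, 0.0004, 0.0784]
tool_rot: [3.139, 0.0, 2.185]
contact_force: [-1.1, 1.6, 6.7]
opening: 0.0186
grip_force: 55.0
```

>>> step_arm([
  [0,0,0,0,0,0,-0.04],
  [0,0,0,0,0,0,-0.08],
  [0,0,0,0,0,0,-0.08],
])

```text
time: 5.33
tool_pos: [0.5347, 0.0005, 0.0784]
tool_rot: [3.139, 0.0, 2.106]
contact_force: [-0.4, 1.9, 6.1]
opening: 0.0187
grip_force: 55.0
```

The force fell at yaw about 2.35, so the bar is in the slot. I'll turn back to that angle, then press further.

```bash
python3 -c "
from h import *
o=observe();print(o['contact_force'],o['torque'],o['tool_pos'],o['qpos'])"
```

```text
[-0.39715314  1.85219649  6.09713752] [0.36210868 0.10962214 0.35001199] [5.34730041e-01 4.71524858e-04 7.84120116e-02] [-0.14332352  0.52292897  1.69136608  0.00174715  0.92543394 -0.67917527]
```

>>> step_arm([
  [0,0,-0.05,0,0,0,0.1],
  [0,0,-0.05,0,0,0,0.2],
  [0,0,-0.05,0,0,0,0.22],
  [0,0,-0.05,0,0,0,0.22],
])

```text
time: 5.67
tool_pos: [0.5344, 0.0002, 0.0784]
tool_rot: [3.139, -0.0, 2.328]
contact_force: [-1.5, 1.8, 6.2]
opening: 0.0183
grip_force: 55.0
```

>>> step_arm([
  [0,0,0,-0.3,0,0,0],
  [0,0,0,-0.6,0,0,0],
  [0,0,0,-0.7,0,0,0],
  [0,0,0,-0.7,0,0,0],
  [0,0,0,-0.7,0,0,0],
])

```text
time: 6.08
tool_pos: [0.5345, 0.0002, 0.0717]
tool_rot: [3.139, -0.0, 2.327]
contact_force: [-3.2, 2.9, 9.8]
opening: 0.0187
grip_force: 55.0
```

Run:
```python
from h import *
o=observe();print(o['contact_force'],o['torque'],o['tool_pos'],o['tool_rot'])
grab("wrist","w3")
```

```text
[-3.18068713  2.88660193  9.83614325] [0.52452851 0.36759789 0.05797495] [5.34477710e-01 1.69344415e-04 7.16973617e-02] [ 3.13930001e+00 -8.22286495e-05  2.32665435e+00]
```

View pics/w3.png

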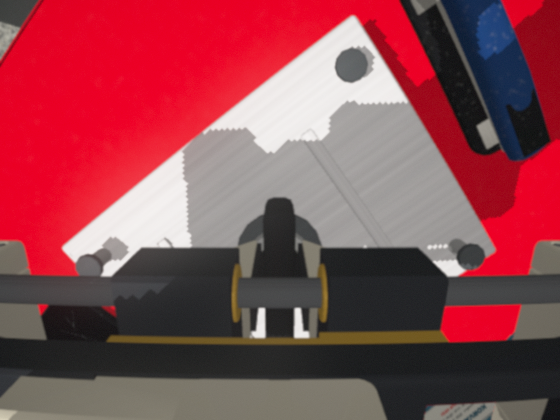

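Wing straight in the pads at (279,225), and the cover is about 13 mm down. Turning on clockwise.

>>> step_arm([
  [0,0,0,-0.05,0,0,-0.08],
  [0,0,0,-0.05,0,0,-0.16],
  [0,0,0,-0.05,0,0,-0.24],
  [0,0,0,-0.05,0,0,-0.32],
  [0,0,0,-0.05,0,0,-0.4],
])

```text
time: 6.55
tool_pos: [0.5351, 0.0005, 0.0715]
tool_rot: [3.138, -0.001, 1.923]
contact_force: [-1.0, 4.3, 9.8]
opening: 0.0182
grip_force: 55.0
```

>>> step_arm([
  [0,0,0,0,0,0,-0.08],
  [0,0,0,0,0,0,-0.16],
  [0,0,0,0,0,0,-0.24],
  [0,0,0,0,0,0,-0.32],
  [0,0,0,0,0,0,-0.4],
])

```text
time: 6.97
tool_pos: [0.5358, 0.0006, 0.0717]
tool_rot: [3.137, -0.002, 1.523]
contact_force: [0.4, 5.2, 9.2]
opening: 0.0185
grip_force: 55.0
```

>>> step_arm([
  [0,0,0,0,0,0,-0.08],
  [0,0,0,0,0,0,-0.16],
  [0,0,0,0,0,0,-0.24],
  [0,0,0,0,0,0,-0.32],
  [0,0,0,0,0,0,-0.4],
])

```text
time: 7.38
tool_pos: [0.5365, 0.0004, 0.0715]
tool_rot: [3.137, -0.004, 1.123]
contact_force: [4.9, 4.6, 1.2]
opening: 0.0186
grip_force: 55.0
```

>>> step_arm([
  [0,0,0,0,0,0,-0.06],
  [0,0,0,0,0,0,-0.12],
  [0,0,0,0,0,0,-0.18],
  [0,0,0,0,0,0,-0.24],
  [0,0,0,0,0,0,-0.24],
])

```text
time: 7.8
tool_pos: [0.5368, 0.0002, 0.0704]
tool_rot: [3.138, -0.005, 0.883]
contact_force: [7.7, 2.6, -4.7]
opening: 0.0185
grip_force: 55.0
```

Run:
```python
from h import *
o=observe();print(o['contact_force'],o['torque'],o['tool_pos'],o['tool_rot'],o['qpos'])
```

```text
[ 7.72627744  2.57212986 -4.69024756] [ 0.62756433 -1.34031309  0.03594021] [5.36834202e-01 2.06459837e-04 7.04390684e-02] [ 3.13761163 -0.00522328  0.88337687] [-0.14385974  0.5353499   1.69651803  0.00306973  0.90361834  0.54167802]
```

>>> step_arm([
  [0,0.1,0,-0.1,0,0,-0.05],
  [0,0.1,0,-0.1,0,0,-0.1],
  [0,0.1,0,-0.1,0,0,-0.1],
])

```text
time: 8.05
tool_pos: [0.5371, 0.0, 0.0701]
tool_rot: [3.139, -0.004, 0.785]
contact_force: [4.3, 4.4, 3.1]
opening: 0.0181
grip_force: 55.0
```

```bash
python3 -c "
from h import *
o=observe();print(o['torque'])"
```

```text
[ 0.70524123 -0.69734046 -0.02684917]
```

>>> step_arm([
  [0,0,0,0,0,0,-0.04],
  [0,0,0,0,0,0,-0.08],
  [0,0,0,0,0,0,-0.08],
])

```text
time: 8.3
tool_pos: [0.5371, -0.0001, 0.0701]
tool_rot: [3.139, -0.005, 0.706]
contact_force: [4.7, 2.7, 2.7]
opening: 0.0187
grip_force: 55.0
```

```bash
python3 -c "
from h import *
o=observe();print(o['torque'],o['tool_rot'])"
```

```text
[ 0.68877958 -0.75284983  0.06286093] [ 3.13911169 -0.00466104  0.70574729]
```

>>> step_arm([
  [0,0,0,0,0,0,-0.04],
  [0,0,0,0,0,0,-0.08],
  [0,0,0,0,0,0,-0.08],
])

```text
time: 8.55
tool_pos: [0.5372, -0.0002, 0.0701]
tool_rot: [3.139, -0.005, 0.626]
contact_force: [4.9, 3.7, 2.6]
opening: 0.0182
grip_force: 55.0
```

```bash
python3 -c "
from h import *
o=observe();print(o['torque'],o['tool_rot'])"
```

```text
[ 0.5418882  -0.81334661  0.16085927] [ 3.139177   -0.00483725  0.62610713]
```

>>> step_arm([
  [0,0,0,0,0,0,-0.05],
  [0,0,0,0,0,0,-0.1],
  [0,0,0,0,0,0,-0.1],
])

```text
time: 8.8
tool_pos: [0.5373, -0.0003, 0.0701]
tool_rot: [3.139, -0.005, 0.527]
contact_force: [5.6, 2.2, 2.2]
opening: 0.0184
grip_force: 55.0
```

```bash
python3 -c "
from h import *
o=observe();print(o['torque'],o['tool_rot'])"
```

```text
[ 0.46467667 -0.81366338  0.5316079 ] [ 3.13915675 -0.00493897  0.52666663]
```

>>> step_arm([
  [0,0,0,0,0,0,-0.05],
  [0,0,0,0,0,0,-0.1],
  [0,0,0,0,0,0,-0.1],
])

```text
time: 9.05
tool_pos: [0.5366, -0.0009, 0.0701]
tool_rot: [3.14, -0.003, 0.427]
contact_force: [2.8, -0.4, 5.5]
opening: 0.0181
grip_force: 55.0
```

Run:
```python
from h import *
o=observe();print(o['torque'],o['tool_rot'])
grab("wrist","w4")
```

```text
[-0.03917516 -0.44320025  0.47515264] [ 3.13959188 -0.00323365  0.42736002]
```

View pics/w4.png

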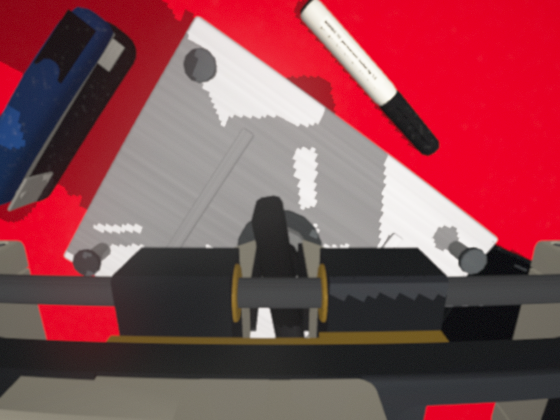

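The wing now lags the gripper, leaning left at (268,200), so the knob is at the firm stop. I'll ease off the twist, open and lift.

>>> step_arm([
  [0,0,0,0,0,0,0.06],
  [0.6,0,0,0,0,0,0.06],
  [1,0,0,0,0,0,0.06],
  [1,0,0,0,0,0,0.06],
  [1,0,0,0,0,0,0.06],
])

```text
time: 9.52
tool_pos: [0.5342, -0.0008, 0.0687]
tool_rot: [-3.14, 0.001, 0.487]
contact_force: [0.2, -0.0, 0.3]
opening: 0.0401
grip_force: 0.0
```

>>> step_arm([
  [1,0,0,0,0,0,0],
  [1,0,0,0,0,0,0],
  [1,0,0,0,0,0,0],
  [1,0,0,0,0,0,0],
  [1,0,0,0,0,0,0],
])

```text
time: 9.93
tool_pos: [0.535, -0.001, 0.0692]
tool_rot: [3.142, 0.0, 0.487]
contact_force: [-0.8, -0.2, -1.0]
opening: 0.0738
grip_force: 0.0
```

>>> step_arm([
  [1,0,0,1,0,0,0],
  [1,0,0,3,0,0,0],
  [1,0,0,6,0,0,0],
  [1,0,0,9,0,0,0],
  [1,0,0,12,0,0,0],
])

```text
time: 10.35
tool_pos: [0.5347, -0.0009, 0.1913]
tool_rot: [3.141, -0.0, 0.487]
contact_force: [1.1, -0.4, 0.0]
opening: 0.0916
grip_force: 0.0
```

>>> step_arm([
  [1,0,0,0,0,0,0],
  [1,0,0,0,0,0,0],
  [1,0,0,0,0,0,0],
])

```text
time: 10.6
tool_pos: [0.5346, -0.0009, 0.1892]
tool_rot: [-3.142, 0.0, 0.487]
contact_force: [-0.6, -0.4, -0.7]
opening: 0.0917
grip_force: 0.0
```

Run:
```python
from h import *
o=observe();print(o['time'],o['tool_pos'],o['tool_rot'],o['contact_force'])
grab("wrist","w5")
```

```text
10.6 [ 0.53461113 -0.0009278   0.18921699] [-3.14150924e+00  2.56342672e-04  4.86795928e-01] [-0.60001374 -0.44105281 -0.71947582]
```

View pics/w5.png

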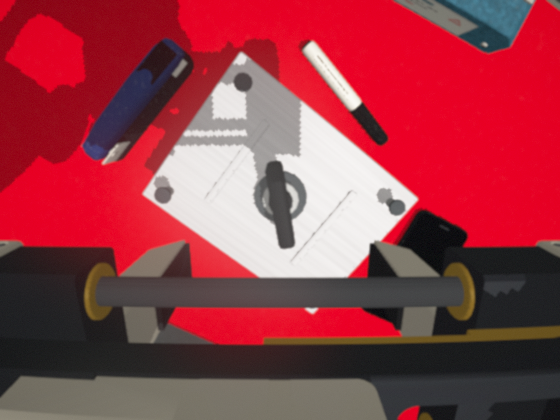

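Run:
```python
from h import *
m=np.load("pics/w5.npy",allow_pickle=True).item(); g=cv2.imread("pics/w5.png")
for z in (.0535,.068):
    a,b,c=[onz(m,*q,z) for q in [(143,193),(240,52),(417,199)]]
    print(z,"sides (want .154,.204)",np.linalg.norm(b-a),np.linalg.norm(c-b))
p=onz(m,273.5,165,.0965);q=onz(m,286.5,244,.0965);d=q-p
A=np.arctan2(d[1],d[0]);print("wing yaw",A,"knob",(-.177-A)%np.pi, "len",np.linalg.norm(d))
```

```text
0.0535 sides (want .154,.204) 0.14977042771925153 0.20085457518605396
0.068 sides (want .154,.204) 0.1423401822815161 0.19088999931048783
wing yaw -2.4971418059729293 knob 2.3201418059729293 len 0.06436860678330508
```

The cover is down. The knob reads about 2.32 rad, but the slip could have come before the stop, so I'll regrasp squarely and check.

>>> step_arm([
  [0.6,0.1,0,-3,0,0,0.1],
  [0.5,0.1,0,-6,0,0,0.16],
  [0.45,0.1,0,-9,0,0,0.16],
  [0.4,0.1,0,-11.7,0,0,0.16],
  [0.4,0.1,0,-11.7,0,0,0.16],
], grip_force=60)

```text
time: 11.07
tool_pos: [0.5315, -0.0004, 0.0662]
tool_rot: [-3.133, 0.009, 0.647]
contact_force: [-1.9, 0.2, -0.8]
opening: 0.0635
grip_force: 0.0
```

>>> step_arm([
  [0,0,0,0,0,0,0],
  [0,0,0,0,0,0,0],
  [0,0,0,0,0,0,0],
  [0,0,0,0,0,0,0],
  [0,0,0,0,0,0,0],
])

```text
time: 11.48
tool_pos: [0.5367, -0.001, 0.0735]
tool_rot: [3.14, -0.002, 0.647]
contact_force: [0.2, -0.0, -0.2]
opening: 0.0298
grip_force: 0.0
```

>>> step_arm([
  [0,0,0,0,0,0,0],
  [0,0,0,0,0,0,0],
  [0,0,0,0,0,0,0],
  [0,0,0,0,0,0,0],
  [0,0,0,0,0,0,0],
])

```text
time: 11.9
tool_pos: [0.5363, -0.0009, 0.0729]
tool_rot: [3.141, -0.001, 0.647]
contact_force: [-1.6, 1.1, 6.0]
opening: 0.0169
grip_force: 60.0
```

```bash
python3 -c "
from h import *
o=observe();print(o['torque'],o['tool_rot'])"
```

```text
[0.18017856 0.27982738 0.01766221] [ 3.14094816e+00 -7.42330479e-04  6.46879606e-01]
```

>>> step_arm([
  [0,0,0,0,0,0,-0.05],
  [0,0,0,0,0,0,-0.1],
  [0,0,0,0,0,0,-0.1],
])

```text
time: 12.15
tool_pos: [0.5363, -0.0009, 0.0729]
tool_rot: [3.141, -0.001, 0.545]
contact_force: [-0.8, 0.6, 6.6]
opening: 0.0173
grip_force: 60.0
```

```bash
python3 -c "
from h import *
o=observe();print(o['torque'],o['tool_rot'])"
```

```text
[0.19476131 0.23646796 0.31360444] [ 3.14069424e+00 -6.85091955e-04  5.45196732e-01]
```

>>> step_arm([
  [0,0,0,0,0,0,-0.05],
  [0,0,0,0,0,0,-0.1],
  [0,0,0,0,0,0,-0.15],
  [0,0,0,0,0,0,-0.15],
])

```text
time: 12.48
tool_pos: [0.5352, -0.0015, 0.0728]
tool_rot: [3.141, 0.002, 0.396]
contact_force: [-5.7, -2.3, 9.0]
opening: 0.0172
grip_force: 60.9
```

```bash
python3 -c "
from h import *
o=observe();print(o['torque'],o['tool_rot'])"
```

```text
[-0.5429014   1.14280126  0.35805567] [3.14081207e+00 2.14823097e-03 3.95923615e-01]
```

>>> step_arm([
  [0,0,0,0,0,0,0.05],
  [0.6,0,0,0,0,0,0.05],
  [1,0,0,0,0,0,0.05],
  [1,0,0,0,0,0,0.05],
  [1,0,0,0,0,0,0.05],
])

```text
time: 12.9
tool_pos: [0.5361, -0.001, 0.0721]
tool_rot: [3.142, 0.0, 0.447]
contact_force: [-0.0, 0.3, 0.2]
opening: 0.0392
grip_force: 0.0
```

>>> step_arm([
  [1,0,0,0,0,0,0],
  [1,0,0,0,0,0,0],
  [1,0,0,0,0,0,0],
  [1,0,0,0,0,0,0],
  [1,0,0,0,0,0,0],
])

```text
time: 13.32
tool_pos: [0.536, -0.001, 0.0722]
tool_rot: [3.142, 0.0, 0.447]
contact_force: [0.0, -0.1, 0.2]
opening: 0.0726
grip_force: 0.0
```

>>> step_arm([
  [1,0,0,1,0,0,0],
  [1,0,0,3,0,0,0],
  [1,0,0,6,0,0,0],
  [1,0,0,9,0,0,0],
  [1,0,0,12,0,0,0],
])

```text
time: 13.73
tool_pos: [0.5357, -0.0009, 0.1943]
tool_rot: [3.141, -0.0, 0.447]
contact_force: [1.3, -0.0, -0.2]
opening: 0.0918
grip_force: 0.0
```

>>> step_arm([
  [1,0,0,0,0,0,0],
  [1,0,0,0,0,0,0],
  [1,0,0,0,0,0,0],
  [1,0,0,0,0,0,0],
])

```text
time: 14.07
tool_pos: [0.5352, -0.0009, 0.1912]
tool_rot: [-3.14, 0.002, 0.447]
contact_force: [0.1, 0.6, -0.1]
opening: 0.0919
grip_force: 0.0
```

Run:
```python
from h import *
o=observe();print(o['time'],o['tool_pos'],o['tool_rot'],o['contact_force'])
grab("wrist","w6")
for n in("w5","w6"):
    m=np.load(f"pics/{n}.npy",allow_pickle=True).item(); g=cv2.imread(f"pics/{n}.png").max(2)
    C=[]
    for v in (170,174,178,234,238,242):
        r=np.where(g[v,260:300]<75)[0]+260; C.append(onz(m,(r.min()+r.max())/2,v,.0965)); print(v,r.min(),r.max(),end="; ")
    d=sum(C[3:])-sum(C[:3]);A=np.arctan2(d[1],d[0]);print(n,"knob",(-.177-A)%np.pi)
```

```text
14.0667 [ 0.53522632 -0.0008825   0.1912261 ] [-3.14039213e+00  1.95150931e-03  4.46776927e-01] [ 0.14361567  0.5658018  -0.13492808]
170 267 281; 174 267 282; 178 267 283; 234 279 291; 238 279 292; 242 280 292; w5 knob 2.31346177269998
170 265 279; 174 266 281; 178 266 282; 234 292 292; 238 281 293; Traceback (most recent call last):
  File "<stdin>", line 8, in <module>
    return umr_minimum(a, axis, None, out, keepdims, initial, where)
ValueError: zero-size array to reduction operation minimum which has no identity
```

View pics/w6.png

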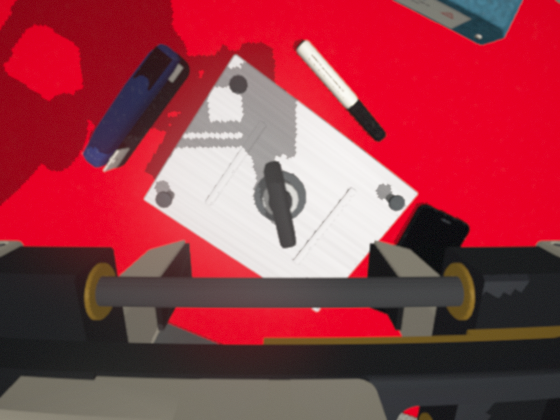

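The wing did not move on the second twist: its tilt in the picture changed only by the tool's own 0.04 rad. It is at the firm stop. The cover stays down, and the stapler, phone and marker lie where they were.

```bash
python3 -c "
from cell import *
print(hand_in())"
```

```text
the job is handed in; nothing more can be done
None
```

The cover is locked: the knob was turned through the slot to its firm stop, the cover stayed down after release, the stapler, phone and marker were left in place, and the job was handed in at about 14 s (the hand-in gave no verdict).

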